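Roll a sample jar label-up and chock it

TASK

The closed sample jar lying on its side on the marble bench has its label turned away. Roll it along the bench, without picking it up, until the middle of its label faces straight up so that it can be read from above; then chock it there by putting the two wooden wedges snugly against it, one on each side, flat on the bench, thin edge first under the jar, square to it and within its length. The label must still face up when you have finished and let go; leave the other things on the bench where they are.

Things in the scene. Friction and masses are not known exactly. Their poses are not given: they have to be found in the camera images.
- jar: White plastic jar with a black screw lid, closed, lying on its side: a cylinder 68 mm in diameter (radius 34 mm) and 100 mm long, about 0.37 kg. Origin at the centre of the cylinder, 34 mm above the bench; x lies along the cylinder's axis towards the lid. It rolls with little resistance and stays where it is left.
- label: Brown paper label on the jar's round side, 46 mm along the jar, 45 mm round it (76 degrees), a thin grey line along its middle. Origin at the jar's centre, x along its axis to the lid, z out through the label's middle line (vertical when the label faces up). It turns with the jar; it sits nearer the base end. A 26 mm ridge on the lid face and on the base face runs from the axis towards the label.
- wedge_left: Light wooden wedge, at the start left (+y) of the jar: 80 mm long, 40 wide, 60 g. Origin at the centre of its underside; x points to its thin edge, z up. From x = -40 to -5 mm a block 30 mm high, then its top slopes straight down to the 3 mm thin edge at x = +40 mm. Square and snug, the jar's axis lies 54 mm ahead of its origin along its x.
- wedge_right: Light wooden wedge of the same shape and axes as the other, at the start to the right (-y) of the jar.
- jar_up: Bystander: upright closed jar, 80 mm diameter, 110 mm high, at the back. Origin at the centre of its underside.
- jar_up2: Bystander: upright closed jar, 68 mm diameter, 100 mm high, at the back. Origin at the centre of its underside.
- sieve: Bystander: steel ring, 100 mm diameter, 40 mm high, at the back. Origin at the centre of its underside.
- beaker: Bystander: white plastic cup, 74 mm diameter, 85 mm high, at the back right. Origin at the centre of its underside.
- weight: Bystander: small steel weight with a knob, 28 mm diameter, 34 mm high, on the robot's side of the jar. Origin at the centre of its underside.
- spatula: Bystander: spatula lying flat on the robot's side of the jar.
- dish: Bystander: shallow white ceramic dish, 80 mm diameter, 15 mm high, on the robot's side of the jar. Origin at the centre of its underside.
Not all that is in view belongs to the job. Leave any pink look-alike of the wedge_left alone.

How it is judged:
On the way:
1. the jar lies still on the bench with its label facing up (within 15 degrees), neither wedge under it yet (both origins over 70 mm from its centre) (angle between label's own z axis and vertical below 0.26 rad and height (world z) of jar below 0.04 m and linear speed of jar below 0.02 m/s and horizontal distance between each of wedge_left, wedge_right and jar above 0.07 m), for 0.2 s.
At the end, for the whole second after the job is handed in: Jar at rest on the bench, label within 15 degrees of straight up; both wedges flat, at rest, on opposite sides, thin edge to the jar, jar axis 45 to 61 mm ahead of each origin (54 is contact), at most 30 mm off the middle of its length, square within 0.2 rad (angle between label's own z axis and vertical below 0.26 rad and height (world z) of jar below 0.04 m and linear speed of each of jar, wedge_left, wedge_right below 0.01 m/s and x of jar in the frame of wedge_left between 0.045 and 0.061 m and y of jar in the frame of wedge_left between -0.03 and 0.03 m and angle between the y axis of each of wedge_left, wedge_right and the x axis of jar, either way round below 0.2 rad and angle between each of wedge_left, wedge_right's own z axis and vertical below 0.1 rad and height (world z) of each of wedge_left, wedge_right below 0.005 m and x of jar in the frame of wedge_right between 0.045 and 0.061 m and y of jar in the frame of wedge_right between -0.03 and 0.03 m and x of wedge_left in the frame of wedge_right above 0.08 m); the robot touches nothing.
It fails at once if the jar is lifted off the bench (more than 15 mm) (height (world z) of jar above 0.049 m).
It fails at once if another thing on the bench is shifted more than 30 mm (distance of any of jar_up, jar_up2, sieve, beaker, weight, spatula, dish from where it was at the start of the episode above 0.03 m).
It also fails if it takes over 72 s, if anything falls off the work surface, if the arm or the gripper's body presses on something with over 40 N, if the wrist force passes 120 N, or if a joint passes its speed limit or range.

ROBOT

A 6-joint arm with a two-finger parallel gripper is mounted at the origin on the work surface. World frame = base frame: x ahead of the robot, y to its left, z up, the work surface at z = 0. Lengths are in m, angles in rad, forces in N, time in s.
With the tool pointing down it reaches from about 0.25 to 0.725 m from the base axis. Payload 4 kg.
Tool frame: the origin (TCP) lies midway between the tips of the shut fingers; the grasp point (between the pads) lies 19 mm behind it; z points along the fingers, y is the line along which they close (so a half turn about z gives the same grasp; the last joint's range is limited). The gripper opens to 85 mm and grips with 20 to 120 N. Pads are 22 mm wide; open, the fingers measure 114 mm over their backs; the gripper's body (76 mm by 85 mm) begins 54 mm behind the grasp point. The pads swing forward as they close: fully open they stand 13 mm farther back than shut.
Start: joints at [-1.143, 0.241, 0.005, 1.335, 0, 1.571], TCP at [0.207, -0.455, 0.231] pointing down, gripper open.
Joint ranges: [-2.72, 2.72], [-1.05, 1.87], [-1.09, 1.28], [-1.99, 2.15], [-1.42, 1.44], [-3.14, 3.14]. Speed limits (rad/s): [2.79, 2.79, 3.14, 3.14, 3.14, 3.14].

INTERFACE

Orientations are given as a unit quaternion [x, y, z, w].
In Python, from rig import ctrl gives the robot as it stands.
- The arm moves only by the tool drive_tool, never from a script. Its argument "plan" is text: rows parted by semicolons, each of 5 numbers parted by spaces: the shift along the tool's x, y, z each as a share of 0.4 m, from -1 to 1, then the turn about the tool's z as a share of 0.08 rad, from -1 to 1, then the closure, from -1 (fully open) to 1 (shut). A call has exactly 8 rows; each row shifts and turns the commanded pose from where the row before left it, along the tool's axes as they then stand; what a row does not reach is not made up. A row lasts 1/12 s, in which the tool goes at most 41.7 mm and 7.16 degrees, less where a joint would pass 70% of its speed; a pose out of reach is approached as far as the arm can. A call with a number of a shift or a turn outside -1 to 1 is refused whole. A call with a gripper value outside its range is refused whole. The fingers move at their own pace and stop on an object; "squeeze" is the grip in N (left out, the last holds). Time passes only in rows, so rows that do not move let the fingers close, or fill a call up. It gives the time, the measured TCP pose, the force, the opening and the grip force at its end, in the units of the state.
- ctrl.get_obs(): the state, without advancing time (a new reading comes with each control period).
- ctrl.camera(name): name is "scene" or "top"; returns a dict with "image" (480x640x3 uint8, red, green, blue), "vertical_fov" (degrees; the focal length in pixels is half the picture's height over the tangent of half this angle, whatever the lens; pixels are square), "cx", "cy" (the principal point, pixels), "rvec" (rotation vector, rad) and "tvec" (3), from world to camera coordinates, as OpenCV has them. Camera axes: x right, y down, z forward; pixel columns grow to the right and rows downward; lengths in m; the calibration is good to about 2 mm. A picture is of the moment at which its call begins. There is no depth.
- ctrl.finish_job(): hands the job in; it is judged then, once.
The state is a dict: "time": time; "joint_pos": joint angles; "dq": joint speeds; "joint_efforts": joint torques, N m; "position": TCP position; "eef_rot": TCP orientation; "force": force on the tool from outside, world axes, zero at the start; "wrist_torque": the same for the moment, N m; "width": finger opening in m; "finger_force": force on a finger pad.
Only numpy, scipy, OpenCV 4.12 (cv2) and the standard library are available. Lean on these libraries where they do the work, as an engineer would, in place of code of your own. Each camera call takes 0.05 s, during which the arm holds its last target. There are 200 camera calls.

## Working session

There is one attempt and no reset: what is moved stays moved. The work goes in short steps, Python scripts to look and compute and a tool call to move; the robot and the scene stay as the last step left them, time stands still between calls to the robot, and variables do not carry over. Pictures are saved under pics/ and viewed, at most 10 in all, crops included, and the job is handed in when it is done.

Besides the shell and the picture viewer there is one more tool, called after "Call:" as name(argument=value, ...) on one line, values as JSON. drive_tool: Moves the arm, as the interface text tells. Its arguments: {"type":"object","properties":{"plan":{"type":"string"},"squeeze":{"type":"number"}},"required":["plan"]}

```bash
mkdir -p pics; cat > h.py <<'E'
import numpy as np, cv2, pickle
from rig import ctrl
def snap(n,tag):
    c=ctrl.camera(n); cv2.imwrite(f'pics/{tag}.png',c['image'][:,:,::-1]); pickle.dump(c,open(f'pics/{tag}.pkl','wb')); return c
def ld(tag): return pickle.load(open(f'pics/{tag}.pkl','rb'))
def pp(c):
    f=240/np.tan(np.radians(c['vertical_fov'])/2); R=cv2.Rodrigues(np.array(c['rvec'],float))[0]; t=np.array(c['tvec'],float).ravel(); return f,R,t
def ray(c,u,v):
    f,R,t=pp(c); d=R.T@np.array([(u-c['cx'])/f,(v-c['cy'])/f,1]); return -R.T@t,d
def onz(c,u,v,z):
    o,d=ray(c,u,v); return (o+d*(z-o[2])/d[2]).round(4)
def tri(c1,p1,c2,p2):
    A=[];b=[]
    for c,p in((c1,p1),(c2,p2)):
        o,d=ray(c,*p); d/=np.linalg.norm(d); M=np.eye(3)-np.outer(d,d); A.append(M);b.append(M@o)
    return np.linalg.lstsq(np.vstack(A),np.hstack(b),rcond=None)[0].round(4)
def proj(c,P):
    f,R,t=pp(c); q=R@np.array(P,float)+t; return (q[:2]/q[2]*f+[c['cx'],c['cy']]).round(1)
E
python3 - <<'E'
from h import *
for n in('scene','top'):
    c=snap(n,n+'0'); f,R,t=pp(c); print(n,c['vertical_fov'],c['cx'],c['cy'],(-R.T@t).round(3),R[2].round(3))
o=ctrl.get_obs(); print(o)
E
```

```text
scene 48.49612629020416 322.0910425311003 247.93371162702647 [1.002 0.704 0.823] [-0.389 -0.607 -0.693]
top 55.15109672721926 312.6487972031586 242.8879801972913 [0.407 0.052 1.112] [ 0.159  0.013 -0.987]
{'time': 0.1, 'joint_pos': array([-1.14298323e+00,  2.41333775e-01,  3.86106860e-03,  1.33524187e+00,
        2.54474820e-05,  1.57081779e+00]), 'dq': array([ 0.00057909, -0.00210621,  0.00316926, -0.0028482 ,  0.00149126,
       -0.00083427]), 'joint_efforts': array([-6.21343634e-05, -3.73136723e+01,  2.53010470e+01,  1.08389507e-02,
        2.91539166e-06,  7.42218766e-07]), 'position': array([ 0.20720671, -0.45440521,  0.23050475]), 'eef_rot': array([ 9.77210926e-01,  2.12268428e-01, -1.91178719e-04, -9.39965829e-04]), 'force': array([ 0.60470038,  0.43028494, -0.39320593]), 'wrist_torque': array([0.0278275 , 0.01746842, 0.04393579]), 'finger_force': 0.0, 'width': 0.08534475905589252}
```

View pics/scene0.png

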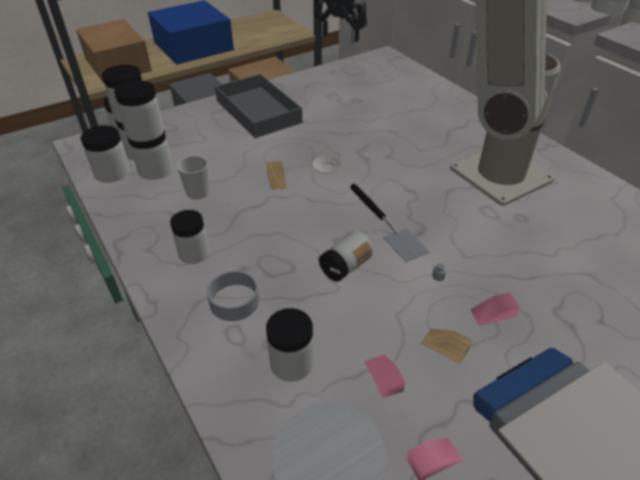

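View pics/top0.png

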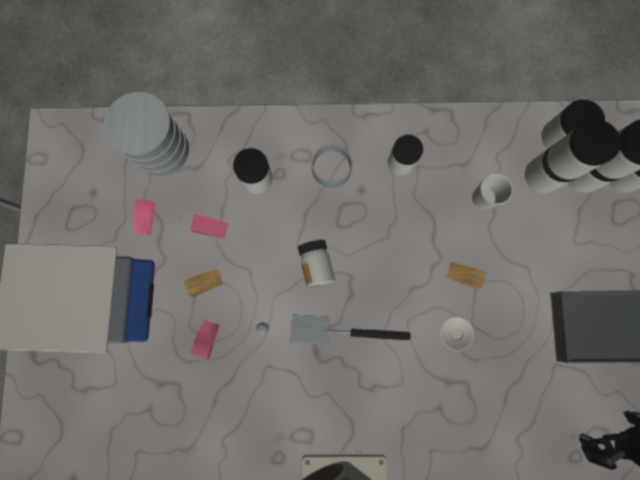

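The top view shows the jar at (316,264), with its lid towards +x and its label on the left (+y) side at (308,275). The wedges are at (203,283) and (466,274). The pink decoys are at (144,217), (210,226) and (205,340). I'll enlarge.

```bash
python3 - <<'E'
from h import *
def crop(im,x,y,w,h,s): return cv2.resize(im[y:y+h,x:x+w],None,fx=s,fy=s,interpolation=cv2.INTER_CUBIC)
s=cv2.imread('pics/scene0.png');t=cv2.imread('pics/top0.png')
m=np.zeros((600,800,3),np.uint8)
m[:300,:400]=crop(t,290,230,50,75//1,1*8)[:300,:400] if 0 else crop(t,285,230,67,50,6)[:300,:402][:, :400]
m[:300,400:]=crop(s,310,225,67,50,6)[:, :400]
m[300:,:266]=crop(t,180,258,44,50,6)[:,:264+2] if 0 else cv2.copyMakeBorder(crop(t,180,258,44,50,6),0,0,0,2,0)
m[300:,266:532]=cv2.copyMakeBorder(crop(t,444,250,44,50,6),0,0,0,2,0)
m[300:,532:796]=crop(s,415,320,44,50,6) if 0 else cv2.resize(s[318:368,415:479],(264,300)) 
cv2.imwrite('pics/m0.png',m)
cv2.imwrite('pics/m1.png',np.hstack([crop(s,415,318,64,50,6),crop(s,255,150,40,50,6)]))
E
```

```text
(no output)
```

View pics/m0.png

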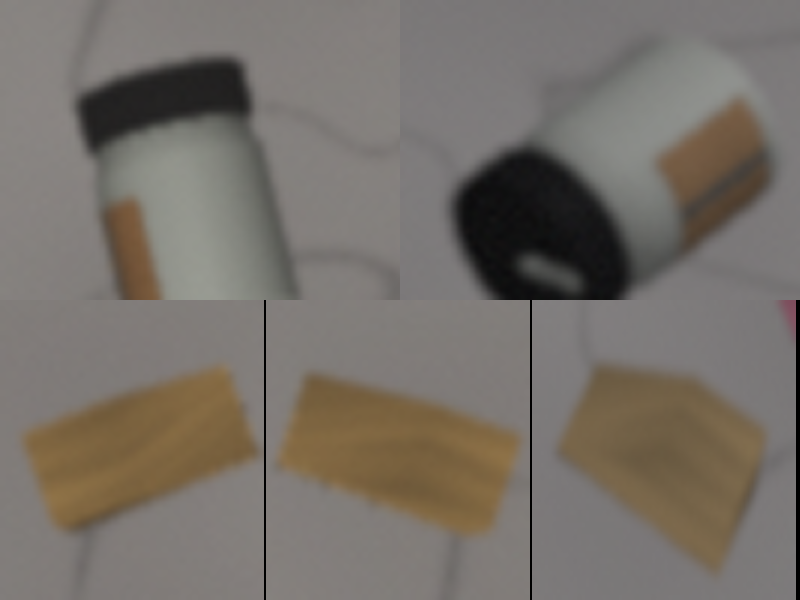

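View pics/m1.png

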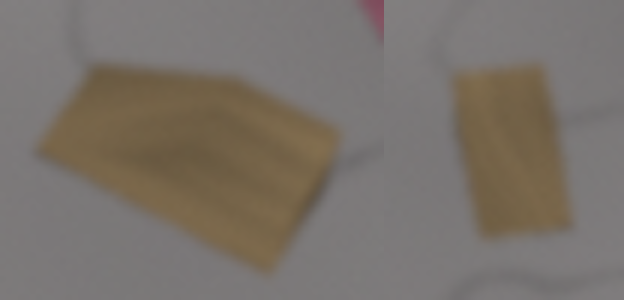

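The enlargements show the label's grey midline in the scene view at (357.8,260.5)–(371.3,250.8). The lid ridge points towards the label. Both wedges have their thin edge towards the jar. Next I'll fit the poses.

```bash
cat > fit.py <<'E'
from h import *
from scipy.optimize import least_squares
def wfit(obs,x0,zf=False):
    def res(p):
        c,s=np.cos(p[2]),np.sin(p[2]); r=[]
        for cam,L,px in obs:
            P=[p[0]+c*L[0]-s*L[1],p[1]+s*L[0]+c*L[1],L[2]+p[3]]; r+=list(proj(cam,P)-px)
        return r
    s=least_squares(res,x0+[0],diff_step=1e-3,x_scale=[.1,.1,1,.1]); return s.x.round(4),np.array(s.fun).round(1)
def jfit(obs,x0):
    # p: x,y,z,yaw,phi,a1 ; phi = label angle from vertical about jar x axis
    def pt(p,a,r,th):
        ax=np.array([np.cos(p[3]),np.sin(p[3]),0]); l=np.array([-ax[1],ax[0],0]); z=np.array([0,0,1])
        return np.array(p[:3])+a*ax+r*(np.cos(th)*z-np.sin(th)*l)   # rotation by th about x: z-> cos z - sin y
    def res(p):
        r=[]
        for cam,k,px in obs:
            if k[0]=='lab': q=proj(cam,pt(p,p[5]+k[1],.034,p[4]+k[2]))
            elif k[0]=='pt': q=proj(cam,pt(p,k[1],k[2],p[4]))
            else:
                Q=np.array([proj(cam,pt(p,k[1],.034,t)) for t in np.linspace(0,2*np.pi,181)]); q=Q[np.argmin(Q[:,0])] if k[2]=='min' else Q[np.argmax(Q[:,0])]
            r+=list(q-px)
        return r
    s=least_squares(res,x0,diff_step=3e-3,x_scale=[.05,.05,.05,1,1,.05],loss='soft_l1'); return s.x.round(4),np.array(res(s.x)).round(1)
E
python3 - <<'E'
from fit import *
S,T=ld('scene0'),ld('top0')
for n,p,z in(('L',(203,283),.015),('R',(466,274),.015),('J',(316,264),.06),('weight',(262,327),.03),('dish',(457,334),.015),('spat',(310,329),.0),('spatR',(410,335),.01),('pinkA',(210,226),.02),('pinkB',(205,340),.02),('blue',(153,290),.05),('ring',(332,167),.03)): print(n,onz(T,*p,z))
X,Y=.04,.02
# left wedge: x points to -y ; its +y side is +x world
L=[(T,(-X,Y,.03),(184.2,280.5)),(T,(-X,-Y,.03),(190.8,296.3)),(T,(X,Y,.003),(218,268.8)),(T,(X,-Y,.003),(223,284.2)),
(S,(X,-Y,.003),(430.8,328.8)),(S,(-.005,-Y,.03),(454.2,331.3)),(S,(-X,-Y,.03),(471.7,340.5)),(S,(X,Y,0),(421.2,343.3)),(S,(-X,Y,0),(460,363))]
print(*wfit(L,[.4,.25,-1.4]))
R=[(T,(X,-Y,.003),(451,262.5)),(T,(X,Y,.003),(446,277.5)),(T,(-X,-Y,.03),(486.3,272.8)),(T,(-X,Y,.03),(481.3,289.2)),
(S,(-X,-Y,.03),(266.8,162.5)),(S,(-X,Y,.03),(281.5,160.8)),(S,(X,Y,0),(286,188)),(S,(X,-Y,0),(271,189.7))]
print(*wfit(R,[.4,-.25,1.4]))
h=np.radians(38)
for sg in(1,):
  J=[(S,('lab',0,0),(357.8,260.5)),(S,('lab',-.046,0),(371.3,250.8)),(S,('lab',0,h),(352.8,251.2)),(S,('lab',-.046,h),(367,241.2)),
  (T,('lab',0,h),(308,263.3)),(T,('sil',.05,'min'),(298.3,246.7)),(T,('sil',.05,'max'),(325,240)),(S,('pt',.05,0),(329.2,268)),(S,('pt',.05,.026),(340.8,272.5))]
  print(*jfit(J,[.42,.05,.034,.2,-1.5,.01]))
E
```

```text
L [0.4891 0.3291 0.015 ]
R [ 0.5043 -0.2983  0.015 ]
J [0.5268 0.0581 0.06  ]
weight [0.3846 0.185  0.03  ]
dish [ 0.3644 -0.2687  0.015 ]
spat [0.3784 0.0743 0.    ]
spatR [ 0.3628 -0.1603  0.01  ]
pinkA [0.6269 0.3149 0.02  ]
pinkB [0.3557 0.3193 0.02  ]
blue [0.4714 0.4359 0.05  ]
ring [0.7686 0.0168 0.03  ]
[ 0.4907  0.329  -1.2172  0.    ] [-1.4 -0.6 -2.7 -0.4 -0.7  0.3 -0.4  0.3 -0.2 -1.2  0.  -1.  -0.1 -0.9
 -1.2 -1.1 -1.3  0.9]
[ 0.5008 -0.2962  1.1919  0.    ] [-0.5 -0.2 -0.9  0.2 -0.1  0.3 -0.4 -0.1 -0.8 -1.2 -0.1 -1.2  0.3 -0.7
 -0.4 -0.6]
[ 0.5042  0.0625 -0.0054 -0.7009 -1.6234 -0.0021] [-2.5 16.2  5.6 28.   3.2 16.5 10.8 28.6 -3.1  5.6 18.5  5.3 13.3 29.1
  3.7 -5.4 -9.3 -0.9]
```

```bash
sed -i "s/+\[c\['cx'\],c\['cy'\]\]).round(1)/+[c['cx'],c['cy']])/" h.py; sed -i 's/diff_step=[0-9e-]*,//' fit.py
python3 - <<'E'
from fit import *
S,T=ld('scene0'),ld('top0')
X,Y=.04,.02
L=[(T,(-X,Y,.03),(184.2,280.5)),(T,(-X,-Y,.03),(190.8,296.3)),(T,(X,Y,.003),(218,268.8)),(T,(X,-Y,.003),(223,284.2)),
(S,(X,-Y,.003),(430.8,328.8)),(S,(-.005,-Y,.03),(454.2,331.3)),(S,(-X,-Y,.03),(471.7,340.5)),(S,(X,Y,0),(421.2,343.3)),(S,(-X,Y,0),(460,363))]
# fix handedness: left wedge x->-y, wedge +y -> +x world
print(*wfit(L,[.49,.33,-1.2]))
R=[(T,(X,-Y,.003),(451,262.5)),(T,(X,Y,.003),(446,277.5)),(T,(-X,-Y,.03),(486.3,272.8)),(T,(-X,Y,.03),(481.3,289.2)),
(S,(-X,-Y,.03),(266.8,162.5)),(S,(-X,Y,.03),(281.5,160.8)),(S,(X,Y,0),(286,188)),(S,(X,-Y,0),(271,189.7))]
print(*wfit(R,[.5,-.3,1.2]))
h=np.radians(38)
J=[(S,('lab',0,0),(357.8,260.5)),(S,('lab',-.046,0),(371.3,250.8)),(S,('lab',0,h),(352.8,251.2)),(S,('lab',-.046,h),(367,241.2)),
  (T,('lab',0,h),(308,263.3)),(T,('sil',.05,'min'),(298.3,246.7)),(T,('sil',.05,'max'),(325,240)),(S,('pt',.05,0),(329.2,268)),(S,('pt',.05,.026),(340.8,272.5))]
print(*jfit(J,[.52,.06,.034,.2,-1.5,.0]))
from scipy.spatial.transform import Rotation as Ro
print(Ro.from_quat(ctrl.get_obs()['eef_rot']).as_matrix().round(3))
E
```

```text
[ 0.4891  0.3283 -1.187  -0.0041] [-0.7  0.8 -1.5  0.7 -0.5  0.8  0.3  0.5 -0.7 -0.2 -0.3 -0.5 -0.2 -0.7
 -1.1  0.1 -0.7  1.3]
[ 0.5005 -0.2981  1.19   -0.004 ] [-0.2  0.1 -0.5  0.4  0.1  0.6 -0.2  0.1 -0.9 -0.4 -0.2 -0.3  0.1  0.1
 -0.6  0.3]
[ 0.5297  0.0579  0.0313  0.2334 -1.3078  0.0016] [-1.   0.5 -0.1 -0.9 -0.2  0.6  0.2 -0.4 -0.7  1.  -1.1  0.6 -0.   0.5
 -0.1  0.2 -2.7 -0.4]
[[ 0.91   0.415 -0.001]
 [ 0.415 -0.91   0.002]
 [ 0.    -0.002 -1.   ]]
```

```bash
cat > go.py <<'E'
import sys
from h import *
from scipy.spatial.transform import Rotation as Ro
def go(x,y,z,yaw):
    o=ctrl.get_obs(); M=Ro.from_quat(o['eef_rot']).as_matrix(); cur=np.arctan2(M[1,0],M[0,0])
    dt=-(yaw-cur); d=np.array([x,y,z])-o['position']; c,s=np.cos(yaw),np.sin(yaw)
    t=np.array([c*d[0]+s*d[1],s*d[0]-c*d[1],-d[2]])/.4
    print('t',round(o['time'],2),'pos',o['position'].round(4),'yaw',round(cur,3),'turn',round(dt/.08,2),'shift shares',t.round(3),'rows',round(np.linalg.norm(t)/.104,1),'F',o['force'].round(1),'w',round(o['width'],4))
if __name__=='__main__': go(*map(float,sys.argv[1:]))
E
sed -i '1,$!d' go.py
```

Call:
drive_tool(plan="0 0 0 0.81 -1;0 0 0 0.81 -1;0 0 0 0.81 -1;0.074 -0.073 0 0 -1;0.074 -0.073 0 0 -1;0.074 -0.073 0 0 -1;0.074 -0.073 0 0 -1;0.074 -0.073 0 0 -1")

```text
time: 0.77
position: [0.3179, -0.2769, 0.2309]
eef_rot: [0.993, 0.116, -0.0, -0.0]
force: [2.5, 0.4, -0.1]
width: 0.0856
finger_force: 0.0
```

Call:
drive_tool(plan="0.074 -0.073 0 0 -1;0.074 -0.073 0 0 -1;0.074 -0.073 0 0 -1;0.074 -0.073 0 0 -1;0.074 -0.073 0 0 -1;0.074 -0.073 0 0 -1;0.074 -0.073 0 0 -1;0.074 -0.073 0 0 -1")

```text
time: 1.43
position: [0.4944, 0.0054, 0.231]
eef_rot: [0.993, 0.117, -0.0, 0.0]
force: [0.1, -1.5, 0.4]
width: 0.0854
finger_force: 0.0
```

```bash
python3 go.py .53 .058 .15 .233
```

```text
t 1.43 pos [0.4944 0.0054 0.231 ] yaw 0.234 turn 0.01 shift shares [ 0.117 -0.107  0.203] rows 2.5 F [ 0.1 -1.5  0.4] w 0.0854
```

Call:
drive_tool(plan="0.059 -0.054 0 0 -1;0.058 -0.053 0 0 -1;0 0 0 0 -1;0 0 0.08 0 -1;0 0 0.08 0 -1;0 0 0.08 0 -1;0 0 0.06 0 -1;0 0 0 0 -1")

```text
time: 2.1
position: [0.5246, 0.0549, 0.1055]
eef_rot: [0.993, 0.116, -0.006, 0.0]
force: [-0.8, -0.9, -0.2]
width: 0.0852
finger_force: 0.0
```

```bash
python3 go.py .53 .058 .015 .233; python3 - <<'E'
from h import *
a=snap('top','top1')['image'];b=snap('scene','sc1')['image']
cv2.imwrite('pics/m2.png',np.hstack([cv2.resize(i[y:y+100,x:x+80],(400,500),interpolation=2)[:,:,::-1] for i,x,y in((a,275,210),(b,305,190))]))
E
```

```text
t 2.1 pos [0.5246 0.0549 0.1055] yaw 0.233 turn 0.0 shift shares [ 0.015 -0.004  0.226] rows 2.2 F [-0.8 -0.9 -0.2] w 0.0852
```

View pics/m2.png

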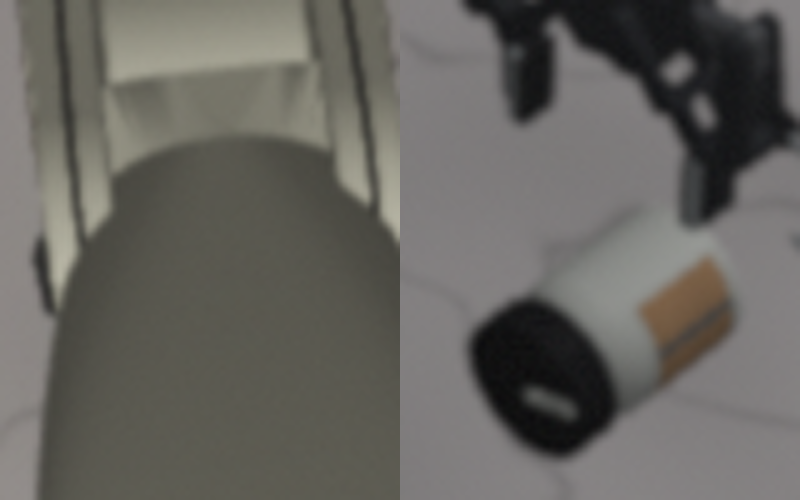

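The fingers straddle the jar in the scene view; the top view is blocked by the arm. I'll descend slowly.

Call:
drive_tool(plan="0.015 -0.004 0 0 -1;0 0 0.035 0 -1;0 0 0.035 0 -1;0 0 0.04 0 -1;0 0 0.04 0 -1;0 0 0.04 0 -1;0 0 0.035 0 -1;0 0 0 0 -1")

```text
time: 2.87
position: [0.5354, 0.0588, 0.0209]
eef_rot: [0.993, 0.116, -0.0, -0.0]
force: [-1.0, -0.1, 0.7]
width: 0.0855
finger_force: 0.0
```

```bash
python3 go.py .5403 .0146 .015 .233; python3 - <<'E'
from h import *
b=snap('scene','sc2')['image']
cv2.imwrite('pics/m3.png',cv2.resize(b[190:290,290:410],(720,600),interpolation=2)[:,:,::-1])
E
```

```text
t 2.87 pos [0.5354 0.0588 0.0209] yaw 0.233 turn 0.0 shift shares [-0.014  0.11   0.015] rows 1.1 F [-1.  -0.1  0.7] w 0.0855
```

View pics/m3.png

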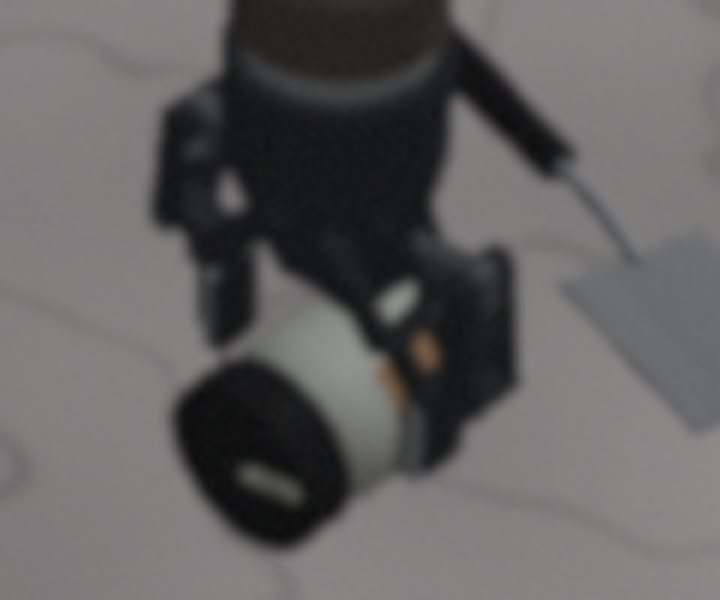

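The jar is undisturbed between the fingers and the force is about zero. I'll lower 6 mm and push slowly along tool +y.

Call:
drive_tool(plan="0 0 0.015 0 -1;0 0.015 0 0 -1;0 0.01 0 0 -1;0 0.01 0 0 -1;0 0.01 0 0 -1;0 0.01 0 0 -1;0 0.01 0 0 -1;0 0.01 0 0 -1")

```text
time: 3.58
position: [0.5422, 0.029, 0.0154]
eef_rot: [0.993, 0.116, 0.0, 0.0]
force: [0.1, -0.3, 0.1]
width: 0.0856
finger_force: 0.1
```

Call:
drive_tool(plan="0 0.01 0 0 -1;0 0.008 0 0 -1;0 0.008 0 0 -1;0 0.007 0 0 -1;0 0.006 0 0 -1;0 0.005 0 0 -1;0 0.004 0 0 -1;0 0 0 0 -1")

```text
time: 4.25
position: [0.5466, 0.0106, 0.0153]
eef_rot: [0.993, 0.116, 0.0, 0.0]
force: [0.4, 1.0, -0.1]
width: 0.0855
finger_force: 0.0
```

```bash
python3 go.py .5403 .0146 .015 .233; python3 - <<'E'
from h import *
b=snap('scene','sc3')['image']
cv2.imwrite('pics/m4.png',cv2.resize(b[190:290,270:390],(720,600),interpolation=2)[:,:,::-1])
E
```

```text
t 4.25 pos [0.5466 0.0106 0.0153] yaw 0.233 turn 0.0 shift shares [-0.013 -0.013  0.001] rows 0.2 F [ 0.4  1.  -0.1] w 0.0855
```

View pics/m4.png

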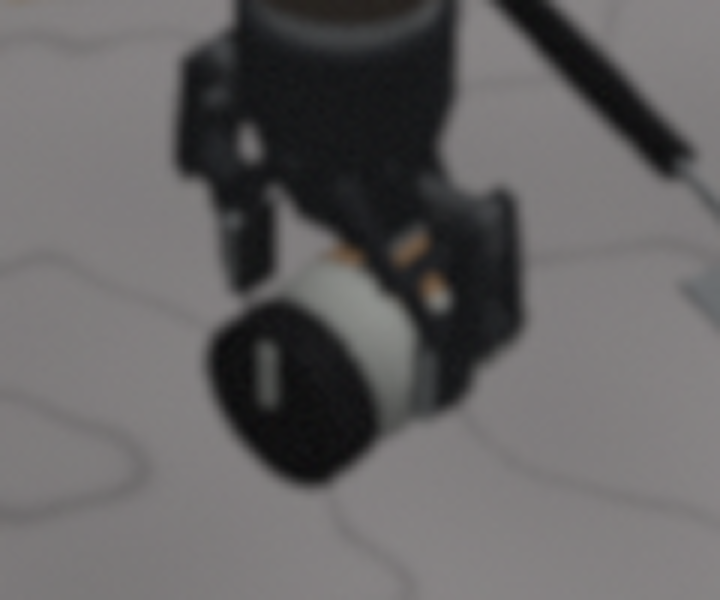

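The ridge on the lid face now points nearly straight up, from (314.5,257.8) to (314.2,247.5) in the scene. I'll compare it with predictions.

```bash
python3 - <<'E'
from h import *
S=ld('sc3')
yaw=.233;ax=np.array([np.cos(yaw),np.sin(yaw),0]);l=np.array([-ax[1],ax[0],0]);z=np.array([0,0,1.])
for d in(.038,.041,.0445):
  C=np.array([.5297,.0579,.034])-d*l
  for phi in(-.4,-.2,-.1,0,.15,.3):
    a=proj(S,C+.05*ax);b=proj(S,C+.05*ax+.026*(np.cos(phi)*z-np.sin(phi)*l)); print(d,phi,a.round(1),b.round(1),(b-a).round(1))
E
```

```text
0.038 -0.4 [315.9 258.2] [319.3 252.4] [ 3.4 -5.8]
0.038 -0.2 [315.9 258.2] [317.6 250.7] [ 1.7 -7.5]
0.038 -0.1 [315.9 258.2] [316.7 250. ] [ 0.8 -8.3]
0.038 0 [315.9 258.2] [315.8 249.3] [-0.1 -8.9]
0.038 0.15 [315.9 258.2] [314.5 248.5] [-1.4 -9.7]
0.038 0.3 [315.9 258.2] [313.1 247.9] [ -2.8 -10.3]
0.041 -0.4 [314.9 257.5] [318.3 251.7] [ 3.4 -5.8]
0.041 -0.2 [314.9 257.5] [316.5 250. ] [ 1.7 -7.5]
0.041 -0.1 [314.9 257.5] [315.7 249.3] [ 0.8 -8.3]
0.041 0 [314.9 257.5] [314.8 248.6] [-0.1 -8.9]
0.041 0.15 [314.9 257.5] [313.4 247.8] [-1.5 -9.7]
0.041 0.3 [314.9 257.5] [312.1 247.2] [ -2.8 -10.3]
0.0445 -0.4 [313.7 256.7] [317.1 250.9] [ 3.4 -5.8]
0.0445 -0.2 [313.7 256.7] [315.3 249.2] [ 1.6 -7.5]
0.0445 -0.1 [313.7 256.7] [314.4 248.4] [ 0.8 -8.3]
0.0445 0 [313.7 256.7] [313.5 247.8] [-0.1 -8.9]
0.0445 0.15 [313.7 256.7] [312.2 247. ] [-1.5 -9.7]
0.0445 0.3 [313.7 256.7] [310.9 246.4] [ -2.8 -10.3]
```

The label is within about 0.1 rad of up. I'll back off and lift clear.

Call:
drive_tool(plan="0 -0.01 0 0 -1;0 -0.008 0 0 -1;0 0 0 0 -1;0 0 -0.05 0 -1;0 0 -0.08 0 -1;0 0 -0.09 0 -1;0 0 -0.09 0 -1;0 0 -0.05 0 -1")

```text
time: 4.97
position: [0.5465, 0.0183, 0.1637]
eef_rot: [0.993, 0.117, 0.003, 0.0]
force: [1.0, 0.2, 0.8]
width: 0.0854
finger_force: 0.0
```

Call:
drive_tool(plan="0 -0.09 0 1 -1;0 -0.09 0 1 -1;0.03 -0.09 0 1 -1;0.04 -0.09 0 1 -1;0.05 -0.08 0 1 -1;0.06 -0.08 0 1 -1;0.07 -0.07 0 1 -1;0.07 -0.07 0 1 -1")

```text
time: 5.63
position: [0.6583, 0.0505, 0.1747]
eef_rot: [0.995, -0.007, -0.024, -0.094]
force: [1.7, 0.3, 0.6]
width: 0.0856
finger_force: 0.0
```

```bash
python3 go.py .4809 .3491 .1 -1.187; python3 - <<'E'
from h import *
a=snap('top','top4')['image'];b=snap('scene','sc4')['image']
cv2.imwrite('pics/m5.png',np.hstack([cv2.resize(i[y:y+90,x:x+60],(400,600),interpolation=2)[:,:,::-1] for i,x,y in((a,295,215),(b,290,190))]))
E
```

```text
t 5.63 pos [0.6583 0.0505 0.1747] yaw -0.009 turn 14.73 shift shares [-0.858  0.132  0.187] rows 8.5 F [1.7 0.3 0.6] w 0.0856
```

View pics/m5.png

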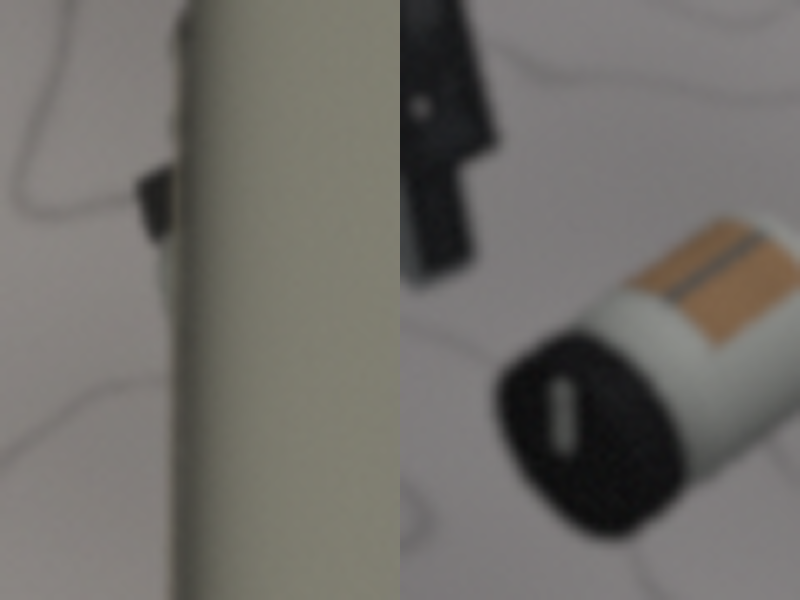

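The scene view shows the label on top; the arm still blocks the top view. The tool is tilted, so I'll let it settle.

Call:
drive_tool(plan="0 0 0 0 -1;0 0 0 0 -1;0 0 0 0 -1;0 0 0 0 -1;0 0 0 0 -1;0 0 0 0 -1;0 0 0 0 -1;0 0 0 0 -1")

```text
time: 6.4
position: [0.6575, 0.0504, 0.1747]
eef_rot: [0.995, -0.006, -0.024, -0.094]
force: [0.1, -0.8, 0.1]
width: 0.0854
finger_force: 0.0
```

```bash
python3 go.py .4809 .3491 .15 -1.187; python3 -c "
from h import *
o=ctrl.get_obs();print(o['joint_pos'].round(3),o['eef_rot'].round(3))"
```

```text
t 6.4 pos [0.6575 0.0504 0.1747] yaw -0.008 turn 14.73 shift shares [-0.858  0.13   0.062] rows 8.4 F [ 0.1 -0.8  0.1] w 0.0854
[-0.009  0.63   0.442  1.432  0.187  3.141] [ 0.995 -0.006 -0.024 -0.094]
```

Joint 6 hit its range limit. I'll turn the other way, since a half turn gives the same grasp, and see whether the tilt clears.

Call:
drive_tool(plan="0 0 0 -1 -1;0 0 0 -1 -1;0 0 0 -1 -1;0 0 0 -1 -1;0 0 0 -1 -1;0 0 0 -1 -1;0 0 0 -1 -1;0 0 0 -1 -1")

```text
time: 7.07
position: [0.6576, 0.0502, 0.1743]
eef_rot: [0.946, 0.309, 0.007, -0.097]
force: [-0.4, 0.1, 0.1]
width: 0.0857
finger_force: 0.0
```

```bash
python3 go.py .4809 .3491 .15 1.955; python3 -c "
from h import *
o=ctrl.get_obs();print(o['joint_pos'].round(3),o['eef_rot'].round(3));print(Ro.from_quat(o['eef_rot']).as_matrix().round(3)) if 0 else 0"
```

```text
t 7.07 pos [0.6576 0.0502 0.1743] yaw 0.624 turn -16.64 shift shares [ 0.858 -0.129  0.061] rows 8.4 F [-0.4  0.1  0.1] w 0.0857
[-0.01   0.631  0.442  1.432  0.187  2.497] [ 0.946  0.309  0.007 -0.097]
```

The tilt is 0.19 rad and lies along the wedges' own length, so the grasp stays sound. I'll work with it and make the helper tilt-aware.

```bash
cat > go.py <<'E'
import sys
from h import *
from scipy.spatial.transform import Rotation as Ro
def go(x,y,z,yaw):
    o=ctrl.get_obs(); M=Ro.from_quat(o['eef_rot']).as_matrix(); cur=np.arctan2(M[1,1],M[0,1])+np.pi/2  # heading from closing axis
    dt=-(yaw-cur)
    for _ in range(5):
        N=M@Ro.from_rotvec([0,0,dt]).as_matrix(); e=yaw-(np.arctan2(N[1,1],N[0,1])+np.pi/2); e=(e+np.pi)%(2*np.pi)-np.pi; dt-=e
    dt=(dt+np.pi)%(2*np.pi)-np.pi
    N=M@Ro.from_rotvec([0,0,dt]).as_matrix(); d=np.array([x,y,z])-o['position']
    print('t',round(o['time'],2),'pos',o['position'].round(4),'yaw',round(cur,3),'turn',round(dt/.08,2),'j6',o['joint_pos'][5].round(2),'F',o['force'].round(1),'w',round(o['width'],4))
    h=N.T@np.array([d[0],d[1],0])/.4; v=N.T@np.array([0,0,d[2]])/.4
    print('horizontal',h.round(3),'rows',round(np.linalg.norm(h)/.104,1),'| vertical',v.round(3),'| up 0.1m:',(N.T@[0,0,.25]).round(3),'zaxis',N[:,2].round(3))
if __name__=='__main__': go(*map(float,sys.argv[1:]))
E
python3 go.py .4795 .3555 .008 1.942
```

```text
t 7.07 pos [0.6576 0.0502 0.1743] yaw 0.637 turn -16.42 j6 2.5 F [-0.4  0.1  0.1] w 0.0857
horizontal [ 0.857 -0.138  0.163] rows 8.5 | vertical [-0.079 -0.01   0.408] | up 0.1m: [ 0.048  0.006 -0.245] zaxis [-0.047  0.187 -0.981]
```

Call:
drive_tool(plan="0 0 0 -1 -1;0 0 0 -1 -1;0 0 0 -1 -1;0 0 0 -1 -1;0 0 0 -1 -1;0 0 0 -1 -1;0 0 0 -1 -1;0 0 0 -1 -1")

```text
time: 7.73
position: [0.6576, 0.0502, 0.1743]
eef_rot: [0.801, 0.591, 0.037, -0.09]
force: [0.5, -1.0, -0.8]
width: 0.0852
finger_force: 0.0
```

```bash
python3 go.py .4795 .3555 .008 1.942
```

```text
t 7.73 pos [0.6576 0.0502 0.1743] yaw 1.279 turn -8.42 j6 1.86 F [ 0.5 -1.  -0.8] w 0.0852
horizontal [ 0.857 -0.138  0.163] rows 8.5 | vertical [-0.079 -0.01   0.408] | up 0.1m: [ 0.048  0.006 -0.245] zaxis [-0.047  0.187 -0.981]
```

Call:
drive_tool(plan="0 0 0 -1 -1;0 0 0 -1 -1;0 0 0 -1 -1;0 0 0 -1 -1;0 0 0 -1 -1;0 0 0 -1 -1;0 0 0 -1 -1;0 0 0 -1 -1")

```text
time: 8.4
position: [0.6576, 0.0502, 0.1743]
eef_rot: [0.575, 0.813, 0.063, -0.073]
force: [0.1, 0.2, 0.3]
width: 0.0853
finger_force: 0.0
```

Call:
drive_tool(plan="0 0 0 -0.42 -1;0.095 -0.015 0.018 0 -1;0.095 -0.015 0.018 0 -1;0.095 -0.015 0.018 0 -1;0.095 -0.015 0.018 0 -1;0.095 -0.015 0.018 0 -1;0.095 -0.015 0.018 0 -1;0.095 -0.015 0.018 0 -1")

```text
time: 9.07
position: [0.52, 0.2892, 0.175]
eef_rot: [0.563, 0.821, 0.064, -0.072]
force: [-0.4, -0.8, 0.5]
width: 0.0855
finger_force: 0.0
```

```bash
python3 go.py .4795 .3555 .008 1.942; python3 - <<'E'
from h import *
a=snap('top','top5')['image'];b=snap('scene','sc5')['image']
r=lambda i:cv2.resize(i,(400,300),interpolation=2)[:,:,::-1]
cv2.imwrite('pics/m6.png',np.vstack([np.hstack([r(a[225:285,285:365]),r(b[200:260,300:380])]),np.hstack([r(a[210:330,160:320]),r(b[270:390,380:540])])]))
E
```

```text
t 9.07 pos [0.52   0.2892 0.175 ] yaw 1.938 turn -0.05 j6 1.62 F [-0.4 -0.8  0.5] w 0.0855
horizontal [ 0.188 -0.034  0.036] rows 1.9 | vertical [-0.08 -0.01  0.41] | up 0.1m: [ 0.048  0.006 -0.245] zaxis [-0.047  0.187 -0.981]
```

View pics/m6.png

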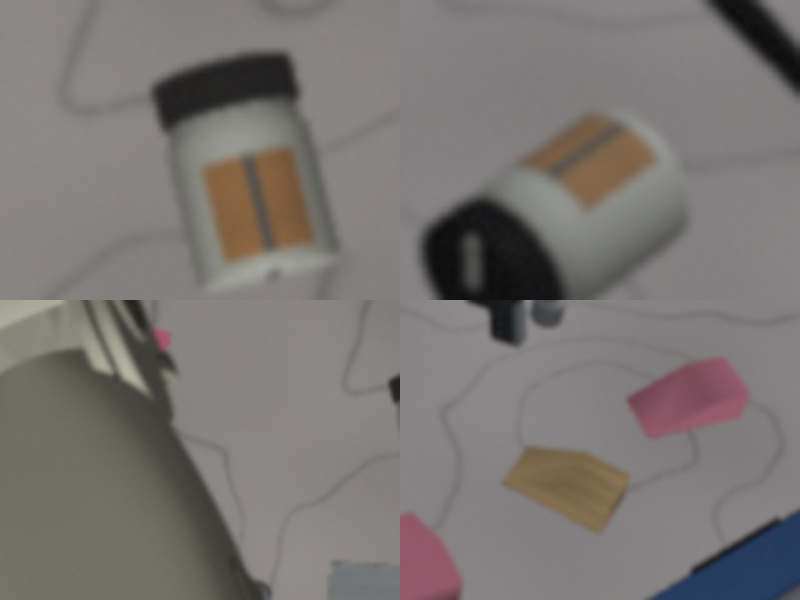

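The label faces up. In the top view its midline runs from (335,256.4) to (339.2,274.6). Nine of the ten pictures are used, so I'll measure by code from here. First the refit of the jar.

```bash
python3 - <<'E'
from fit import *
S,T=ld('sc5'),ld('top5'); h=np.radians(38); w=-.046
J=[(T,('lab',0,-h),(326,258.4)),(T,('lab',0,h),(343.6,254.6)),(T,('lab',w,h),(348,273.6)),(T,('lab',w,-h),(330.4,277.4)),(T,('lab',0,0),(335,256.4)),(T,('lab',w,0),(339.2,274.6)),
(T,('sil',.05,'min'),(316,242.6)),(T,('sil',.05,'max'),(343,236)),
(S,('lab',0,0),(330.6,234.6)),(S,('lab',w,0),(344.6,225.4)),(S,('lab',0,-h),(337.4,241.8)),(S,('lab',w,-h),(351.4,231.4)),(S,('lab',0,h),(324.6,233)),(S,('lab',w,h),(339.4,222.4))]
print(*jfit(J,[.54,.015,.034,.23,0,.0]))
E
```

```text
[0.5397 0.0154 0.032  0.211  0.0149 0.0032] [-0.5  0.5 -0.5  0.4 -0.3  0.8 -0.5  0.9 -0.5  0.1 -0.2  1.5 -0.6 -0.1
  0.3  0.1 -1.3  0.1 -0.3 -0.9 -1.   0.1 -0.   0.1 -2.3 -0.4 -2.1  0.2]
```

Call:
drive_tool(plan="0.094 -0.017 0.018 0 -1;0.094 -0.017 0.018 0 -1;0 0 0 0 -1;-0.016 -0.002 0.082 0 -1;-0.016 -0.002 0.082 0 -1;-0.014 -0.002 0.07 0 -1;-0.01 -0.001 0.05 0 -1;0 0 0 0 -1")

```text
time: 9.83
position: [0.4778, 0.3513, 0.0536]
eef_rot: [0.563, 0.821, 0.059, -0.074]
force: [-0.5, -0.2, -0.4]
width: 0.0854
finger_force: 0.0
```

```bash
python3 go.py .4795 .3555 .008 1.942
```

```text
t 9.83 pos [0.4778 0.3513 0.0536] yaw 1.938 turn -0.05 j6 1.75 F [-0.5 -0.2 -0.4] w 0.0854
horizontal [0.008 0.008 0.002] rows 0.1 | vertical [-0.022 -0.002  0.112] | up 0.1m: [ 0.047  0.004 -0.245] zaxis [-0.055  0.181 -0.982]
```

Call:
drive_tool(plan="0.008 0.008 0.002 0 -1;-0.007 -0.001 0.038 0 -1;-0.007 -0.001 0.038 0 -1;-0.006 0 0.03 0 -1;0 0 0 0 -1;0 0 0 0 1;0 0 0 0 1;0 0 0 0 1", squeeze=30)

```text
time: 10.5
position: [0.4844, 0.3595, 0.0176]
eef_rot: [0.562, 0.821, 0.066, -0.072]
force: [-0.6, -0.3, 0.1]
width: 0.0517
finger_force: 0.0
```

Call:
drive_tool(plan="0 0 0 0 1;0 0 0 0 1;0 0 0 0 1;0 0 0 0 1;0 0 0 0 1;0 0 0 0 1;0 0 0 0 1;0 0 0 0 1")

```text
time: 11.17
position: [0.484, 0.3594, 0.0174]
eef_rot: [0.562, 0.821, 0.065, -0.072]
force: [-0.6, -1.0, 6.1]
width: 0.0395
finger_force: 30.3
```

```bash
python3 - <<'E'
from h import *
b=snap('scene','sc6')['image']
cv2.imwrite('pics/m7.png',cv2.resize(b[290:390,400:520],(720,600),interpolation=2)[:,:,::-1])
E
python3 go.py .53 .16 .03 1.782
```

```text
t 11.22 pos [0.484  0.3594 0.0175] yaw 1.938 turn 1.99 j6 1.75 F [ 0.6 -1.2  5.7] w 0.0396
horizontal [-0.502  0.008 -0.099] rows 4.9 | vertical [ 0.006 -0.    -0.031] | up 0.1m: [ 0.048 -0.001 -0.245] zaxis [-0.045  0.189 -0.981]
```

Gripped (39.6 mm, 30 N). Lift slightly, turn, and carry towards the jar.

Call:
drive_tool(plan="0.008 0.001 -0.04 0 1;0 0 0 0.99 1;0 0 0 1 1;0 0 0 0 1;-0.085 0.001 -0.017 0 1;-0.085 0.001 -0.017 0 1;-0.085 0.001 -0.017 0 1;-0.085 0.001 -0.017 0 1")

```text
time: 11.88
position: [0.5134, 0.2223, 0.0324]
eef_rot: [0.625, 0.775, 0.058, -0.077]
force: [-0.1, -0.2, 0.4]
width: 0.0394
finger_force: 30.4
```

```bash
python3 go.py .5129 .1405 .0175 1.782
```

```text
t 11.88 pos [0.5134 0.2223 0.0324] yaw 1.785 turn 0.04 j6 1.66 F [-0.1 -0.2  0.4] w 0.0394
horizontal [-0.196 -0.044 -0.038] rows 2.0 | vertical [-0.007  0.     0.037] | up 0.1m: [ 0.048 -0.002 -0.245] zaxis [-0.047  0.186 -0.981]
```

Call:
drive_tool(plan="-0.066 -0.015 -0.013 0 1;-0.065 -0.015 -0.013 0 1;-0.065 -0.014 -0.012 0 1;0 0 0 0 1;0 0 0 0 1;-0.004 0 0.018 0 1;-0.002 0 0.015 0 1;0 0 0 0 1")

```text
time: 12.55
position: [0.5127, 0.1427, 0.0179]
eef_rot: [0.625, 0.774, 0.058, -0.077]
force: [-0.2, 0.8, -0.6]
width: 0.0396
finger_force: 30.0
```

```bash
python3 go.py .5213 .1014 .0175 1.782; python3 - <<'E'
from h import *
snap('top','top7');snap('scene','sc7')
E
```

```text
t 12.55 pos [0.5127 0.1427 0.0179] yaw 1.784 turn 0.02 j6 1.52 F [-0.2  0.8 -0.6] w 0.0396
horizontal [-0.103 -0.001 -0.02 ] rows 1.0 | vertical [-0.     0.     0.001] | up 0.1m: [ 0.048 -0.002 -0.245] zaxis [-0.048  0.186 -0.981]
```

```bash
python3 - <<'E'
from h import *
a=cv2.cvtColor(ld('scene0')['image'],cv2.COLOR_RGB2HSV); print(a[345,440],a[176,276],a[252,362])
S=ld('sc7'); hs=cv2.cvtColor(S['image'],cv2.COLOR_RGB2HSV)
m=cv2.inRange(hs,(8,60,60),(28,255,255)); n,lab,st,ce=cv2.connectedComponentsWithStats(m)
for i in range(1,n):
    if st[i,4]>60 and 250<ce[i][0]<480 and 130<ce[i][1]<420:
        cn=cv2.findContours((lab==i).astype(np.uint8),0,2)[0][0]; print(st[i],cv2.approxPolyDP(cn,1.5,True).reshape(-1,2).tolist())
l=np.array([-.2094,.978]);ax=np.array([.978,.2094]); tcp=np.array([.5127,.1427])
for off in(.028,.031,.034):
    o=tcp-off*l
    for s,t,z in((.04,.02,.003),(.04,-.02,.003),(.04,.02,0),(-.005,.02,.03),(-.005,-.02,.03),(-.04,.02,0)): print(off,s,t,z,proj(S,[*(o-s*l+t*ax),z]).round(1))
cv2.imwrite('pics/m8.png',cv2.resize(S['image'][200:320,330:490],(800,600),interpolation=2)[:,:,::-1])
E
```

```text
[ 18  98 107] [ 18  96 119] [ 15 106 108]
[267 161  19  28 420] [[280, 161], [267, 163], [271, 188], [285, 186]]
[325 223  27  18 242] [[351, 230], [345, 226], [340, 228], [341, 224], [338, 223], [325, 232], [332, 232], [332, 236], [339, 240]]
[346 267  41  28 412] [[346, 274], [372, 294], [384, 284], [386, 276], [378, 269], [372, 267], [373, 288], [370, 290], [351, 271]]
0.028 0.04 0.02 0.003 [344.4 274.8]
0.028 0.04 -0.02 0.003 [357.3 265.2]
0.028 0.04 0.02 0 [344.4 275.8]
0.028 -0.005 0.02 0.03 [360.9 277.1]
0.028 -0.005 -0.02 0.03 [373.9 267.2]
0.028 -0.04 0.02 0 [372.9 296.1]
0.031 0.04 0.02 0.003 [343.4 274.1]
0.031 0.04 -0.02 0.003 [356.2 264.5]
0.031 0.04 0.02 0 [343.4 275. ]
0.031 -0.005 0.02 0.03 [359.8 276.4]
0.031 -0.005 -0.02 0.03 [372.8 266.4]
0.031 -0.04 0.02 0 [371.8 295.4]
0.034 0.04 0.02 0.003 [342.4 273.3]
0.034 0.04 -0.02 0.003 [355.2 263.8]
0.034 0.04 0.02 0 [342.3 274.3]
0.034 -0.005 0.02 0.03 [358.7 275.6]
0.034 -0.005 -0.02 0.03 [371.7 265.7]
0.034 -0.04 0.02 0 [370.7 294.6]
```

The wedge sits in the grip as expected. Slide it in slowly along the bench.

Call:
drive_tool(plan="-0.018 0 -0.0035 0 1;-0.018 0 -0.0035 0 1;-0.018 0 -0.0035 0 1;-0.016 0 -0.003 0 1;-0.014 0 -0.003 0 1;-0.011 0 -0.002 0 1;-0.008 0 -0.0015 0 1;0 0 0 0 1")

```text
time: 13.32
position: [0.5219, 0.1, 0.0188]
eef_rot: [0.626, 0.773, 0.058, -0.077]
force: [0.8, 0.1, -0.0]
width: 0.0392
finger_force: 30.2
```

```bash
python3 go.py .5215 .1005 .0175 1.782; python3 - <<'E'
from h import *
S=snap('scene','sc8'); hs=cv2.cvtColor(S['image'],cv2.COLOR_RGB2HSV)
m=cv2.inRange(hs,(8,60,60),(28,255,255)); n,lab,st,ce=cv2.connectedComponentsWithStats(m)
for i in range(1,n):
    if st[i,4]>60 and 290<ce[i][0]<480 and 130<ce[i][1]<420:
        cn=cv2.findContours((lab==i).astype(np.uint8),0,2)[0][0]; print(st[i],cv2.approxPolyDP(cn,1.5,True).reshape(-1,2).tolist())
E
```

```text
t 13.32 pos [0.5219 0.1    0.0188] yaw 1.781 turn -0.02 j6 1.44 F [ 0.8  0.1 -0. ] w 0.0392
horizontal [ 0.001 -0.001  0.   ] rows 0.0 | vertical [-0.001  0.     0.003] | up 0.1m: [ 0.048 -0.002 -0.245] zaxis [-0.047  0.187 -0.981]
[324 224  15  16 124] [[333, 224], [324, 231], [329, 231], [336, 239], [338, 237], [338, 228], [334, 229], [336, 225]]
[330 256  40  27 406] [[330, 263], [355, 282], [365, 276], [369, 270], [369, 263], [355, 256], [354, 262], [357, 270], [355, 278], [346, 272], [344, 266], [335, 261]]
```

The label mask is unchanged. Set down, release and lift.

Call:
drive_tool(plan="-0.001 0 0.003 0 1;0 0 0 0 1;0 0 0 0 -0.2;0 0 0 0 -0.3;0 0 0 0 -1;0 0 0 0 -1;0 0 0 0 -1;0 0 0 0 -1")

```text
time: 14.03
position: [0.5217, 0.1007, 0.0176]
eef_rot: [0.626, 0.774, 0.058, -0.077]
force: [0.8, 0.7, -0.0]
width: 0.0855
finger_force: 0.0
```

Call:
drive_tool(plan="0 0 0 0 -1;0.007 0 -0.037 0 -1;0.015 0 -0.074 0 -1;0.019 -0.001 -0.098 0 -1;0.019 -0.001 -0.098 0 -1;0.019 -0.001 -0.098 0 -1;0 0 0 0 -1;0 0 0 0 -1")

```text
time: 14.7
position: [0.5239, 0.1006, 0.1859]
eef_rot: [0.626, 0.774, 0.061, -0.075]
force: [-0.2, -0.1, -1.3]
width: 0.0855
finger_force: 0.0
```

```bash
python3 go.py .4887 -.323 .15 1.19; python3 - <<'E'
from h import *
S=snap('scene','sc9'); hs=cv2.cvtColor(S['image'],cv2.COLOR_RGB2HSV)
m=cv2.inRange(hs,(8,60,60),(28,255,255)); n,lab,st,ce=cv2.connectedComponentsWithStats(m)
for i in range(1,n):
    if st[i,4]>60 and 290<ce[i][0]<480 and 130<ce[i][1]<420:
        cn=cv2.findContours((lab==i).astype(np.uint8),0,2)[0][0]; print(st[i],cv2.approxPolyDP(cn,1.5,True).reshape(-1,2).tolist())
E
```

```text
t 14.7 pos [0.5239 0.1006 0.1859] yaw 1.782 turn 7.51 j6 1.44 F [-0.2 -0.1 -1.3] w 0.0855
horizontal [-0.998  0.31  -0.195] rows 10.2 | vertical [-0.014  0.01   0.088] | up 0.1m: [ 0.04  -0.027 -0.245] zaxis [-0.04   0.187 -0.981]
[322 222  22  13 167] [[343, 225], [339, 222], [332, 222], [322, 229], [332, 234]]
[332 256  38  28 665] [[332, 263], [332, 265], [356, 283], [369, 272], [369, 265], [358, 257], [342, 256]]
```

Call:
drive_tool(plan="0 0 0 1 -1;0 0 0 1 -1;0 0 0 1 -1;0 0 0 1 -1;0 0 0 1 -1;0 0 0 1 -1;0 0 0 1 -1;0 0 0 0.5 -1")

```text
time: 15.42
position: [0.5202, 0.1003, 0.1802]
eef_rot: [0.828, 0.553, 0.03, -0.092]
force: [0.2, -0.0, 0.4]
width: 0.0853
finger_force: 0.0
```

Call:
drive_tool(plan="-0.095 0.029 -0.019 0 -1;-0.095 0.029 -0.019 0 -1;-0.095 0.029 -0.019 0 -1;-0.095 0.029 -0.019 0 -1;-0.095 0.029 -0.019 0 -1;-0.095 0.029 -0.019 0 -1;-0.095 0.029 -0.019 0 -1;-0.095 0.029 -0.019 0 -1")

```text
time: 16.08
position: [0.4919, -0.2232, 0.1823]
eef_rot: [0.827, 0.554, 0.032, -0.093]
force: [1.4, 0.3, -0.6]
width: 0.0853
finger_force: 0.0
```

```bash
python3 go.py .4916 -.3193 .05 1.19; python3 - <<'E'
from h import *
S=snap('scene','sc10');T=snap('top','top10')
r=lambda i:cv2.resize(i,(400,600),interpolation=2)[:,:,::-1]
cv2.imwrite('pics/m10.png',np.hstack([r(T['image'][215:305,290:350]),r(S['image'][205:295,310:370])]))
for X in(S,T):
  hs=cv2.cvtColor(X['image'],cv2.COLOR_RGB2HSV)
  m=cv2.inRange(hs,(8,55,60),(28,255,255)); n,lab,st,ce=cv2.connectedComponentsWithStats(m)
  for i in range(1,n):
    if st[i,4]>30 and 260<ce[i][0]<480 and 130<ce[i][1]<420:
        cn=cv2.findContours((lab==i).astype(np.uint8),0,2)[0][0]; print(st[i],cv2.approxPolyDP(cn,1.5,True).reshape(-1,2).tolist())
E
```

```text
t 16.08 pos [ 0.4919 -0.2232  0.1823] yaw 1.19 turn 0.0 j6 1.45 F [ 1.4  0.3 -0.6] w 0.0853
horizontal [-0.219  0.088 -0.045] rows 2.3 | vertical [-0.051  0.039  0.324] | up 0.1m: [ 0.039 -0.03  -0.245] zaxis [-0.051  0.189 -0.981]
[267 161  19  28 426] [[268, 162], [267, 171], [271, 188], [285, 187], [281, 162]]
[322 221  22  14 172] [[343, 225], [334, 221], [322, 229], [332, 234]]
[331 255  39  29 677] [[331, 264], [356, 283], [369, 272], [369, 265], [358, 257], [344, 255]]
[334 253  21  22 340] [[350, 253], [345, 253], [343, 256], [341, 254], [334, 256], [338, 274], [354, 271]]
[293 256  34  22 553] [[323, 257], [317, 256], [294, 260], [296, 276], [326, 272]]
[446 262  27  23 388] [[451, 262], [446, 277], [464, 284], [464, 280], [472, 268]]
```

```bash
python3 - <<'E'
from h import *
for tag,box in(('top5',(300,225,360,260)),('top10',(300,225,360,260)),('sc5',(300,220,340,275)),('sc10',(290,215,340,275))):
    im=ld(tag)['image']; x0,y0,x1,y1=box; g=im[y0:y1,x0:x1].max(2); m=(g<70).astype(np.uint8)
    cs=cv2.findContours(m,0,1)[0]; c=max(cs,key=cv2.contourArea); c=c.reshape(-1,2)+[x0,y0]
    print(tag,cv2.approxPolyDP(c,1.5,True).reshape(-1,2).tolist(), cv2.minAreaRect(c.astype(np.float32)))
E
```

```text
top5 [[342, 237], [333, 236], [316, 242], [317, 249], [319, 250], [333, 244], [343, 244]] ((329.4117736816406, 242.1470947265625), (10.186495780944824, 27.406526565551758), 75.96376037597656)
top10 [[346, 235], [337, 235], [322, 240], [320, 242], [322, 249], [337, 243], [347, 243]] ((333.6470642089844, 241.0882568359375), (10.186495780944824, 27.406526565551758), 75.96376037597656)
sc5 [[314, 240], [305, 246], [305, 254], [314, 267], [323, 270], [331, 264], [333, 259], [326, 246], [320, 241]] ((318.3200378417969, 254.760009765625), (30.80000114440918, 22.800003051757812), 53.13010025024414)
sc10 [[311, 237], [302, 243], [301, 249], [306, 260], [318, 268], [330, 258], [322, 243], [316, 238]] ((314.6600036621094, 252.38002014160156), (31.000001907348633, 23.0), 53.13010025024414)
```

View pics/m10.png

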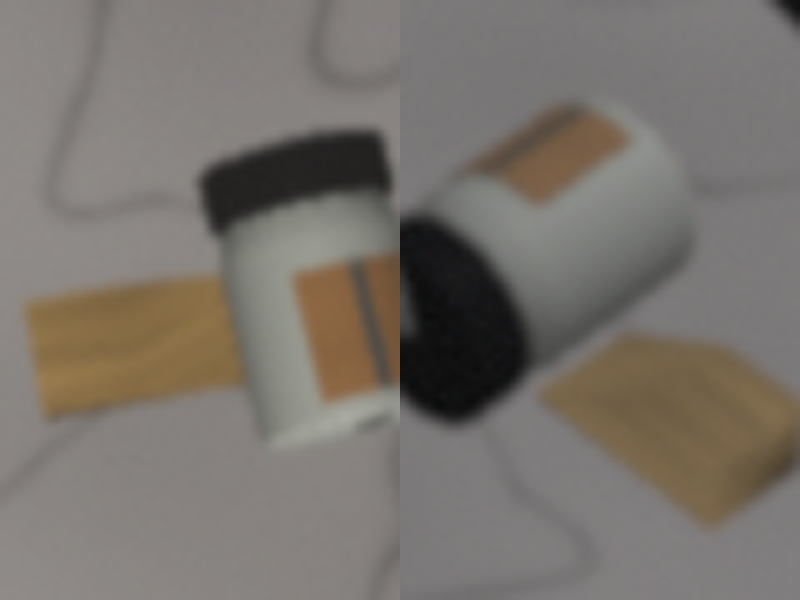

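The last picture shows the jar was nudged: label midline in the top view now (343.6,254.3)–(347.8,273). I'll quantify it together with the left wedge.

```bash
python3 - <<'E'
from fit import *
S,T=ld('sc10'),ld('top10'); h=np.radians(38); w=-.046
J=[(T,('lab',0,-h),(334.5,255.8)),(T,('lab',w,-h),(338.5,275.3)),(T,('lab',0,0),(343.6,254.3)),(T,('lab',w,0),(347.8,273)),(T,('lab',0,h),(350.7,252.8)),(T,('lab',w,h),(354.7,271.3)),
(T,('sil',.05,'min'),(320.2,241.5)),(T,('sil',.05,'max'),(347.2,235)),
(S,('lab',0,0),(323.9,230.5)),(S,('lab',w,0),(337.4,220.8)),(S,('lab',0,-h),(331,235.7)),(S,('lab',w,-h),(344.9,225.2))]
j,r=jfit(J,[.54,.01,.034,.21,.2,.0]); print(j,r)
X,Y=.04,.02
W=[(T,(-X,Y,.03),(294,260.7)),(T,(-X,-Y,.03),(297.2,277.5)),(S,(X,Y,0),(331.2,263.8)),(S,(-X,Y,0),(356.5,284)),(S,(-.005,-Y,.03),(359.5,257)),(S,(X,-Y,.003),(344.2,254.8)),(S,(-X,-Y,.03),(370,265))]
q,r=wfit(W,[.528,.07,-1.36]); print(q,r)
d=j[:2]-q[:2]; print('jar in wedge',d@[np.cos(q[2]),np.sin(q[2])],d@[-np.sin(q[2]),np.cos(q[2])])
E
```

```text
[0.5421 0.0045 0.0334 0.2235 0.2848 0.0043] [-1.   0.5 -0.2  0.5 -0.7 -0.2 -0.   0.5 -0.5  0.2  0.3  0.9 -0.4  0.1
  0.4 -0.1 -1.8 -0.1 -0.4 -0.5 -1.4  0.  -0.4  0.2]
[ 0.5236  0.0682 -1.4292 -0.0044] [ 0.   0.6 -0.8  0.4 -0.6 -0.1 -0.6  0.4 -0.6 -0.5  0.  -0.5  0.5  0.5]
jar in wedge 0.0656732764366483 0.009325275442343522
```

The jar rolled about 11 mm off the left wedge, and the label is at 0.285 rad. The left wedge still stands where it would be snug with the label up. So I'll use the right wedge to roll the jar back slowly by about 10 mm. First, grasp the right wedge.

Call:
drive_tool(plan="-0.073 0.029 -0.015 0 -1;-0.073 0.03 -0.015 0 -1;-0.073 0.029 -0.015 0 -1;0 0 0 0 -1;-0.016 0.012 0.098 0 -1;-0.015 0.012 0.098 0 -1;-0.012 0.009 0.078 0 -1;-0.008 0.006 0.05 0 -1")

```text
time: 16.85
position: [0.4908, -0.3151, 0.0469]
eef_rot: [0.826, 0.554, 0.031, -0.095]
force: [0.2, -0.1, -1.2]
width: 0.085
finger_force: 0.0
```

```bash
python3 go.py .4916 -.3193 .0155 1.19
```

```text
t 16.85 pos [ 0.4908 -0.3151  0.0469] yaw 1.191 turn 0.01 j6 1.32 F [ 0.2 -0.1 -1.2] w 0.085
horizontal [-0.009  0.006 -0.002] rows 0.1 | vertical [-0.012  0.01   0.077] | up 0.1m: [ 0.039 -0.031 -0.245] zaxis [-0.054  0.192 -0.98 ]
```

Call:
drive_tool(plan="-0.009 0.006 -0.002 0 -1;-0.006 0.005 0.037 0 -1;-0.006 0.005 0.037 0 -1;0 0 0 0 -1;0 0 0 0 1;0 0 0 0 1;0 0 0 0 1;0 0 0 0 1")

```text
time: 17.52
position: [0.4958, -0.3233, 0.0238]
eef_rot: [0.827, 0.554, 0.033, -0.09]
force: [-0.4, -1.8, 18.3]
width: 0.0391
finger_force: 31.2
```

Call:
drive_tool(plan="0 0 0 0 1;0 0 0 0 1;0 0 0 0 1;0 0 0 0 1;0 0 0 0 1;0 0 0 0 1;0 0 0 0 1;0.006 -0.005 -0.038 0 1")

```text
time: 18.18
position: [0.4935, -0.3218, 0.036]
eef_rot: [0.827, 0.554, 0.032, -0.093]
force: [0.7, -0.1, -0.3]
width: 0.0388
finger_force: 29.8
```

```bash
python3 go.py .57 -.12 .034 1.794
```

```text
t 18.18 pos [ 0.4935 -0.3218  0.036 ] yaw 1.19 turn -7.66 j6 1.31 F [ 0.7 -0.1 -0.3] w 0.0388
horizontal [0.441 0.298 0.086] rows 5.2 | vertical [-0.001  0.     0.005] | up 0.1m: [ 0.049 -0.002 -0.245] zaxis [-0.05   0.189 -0.981]
```

Call:
drive_tool(plan="0 0 0 -1 1;0 0 0 -1 1;0 0 0 -1 1;0 0 0 -1 1;0 0 0 -1 1;0 0 0 -1 1;0 0 0 -1 1;0 0 0 -0.66 1")

```text
time: 18.85
position: [0.4949, -0.3228, 0.0379]
eef_rot: [0.62, 0.779, 0.059, -0.077]
force: [-0.3, 0.1, -0.3]
width: 0.039
finger_force: 29.8
```

```bash
python3 go.py .5679 -.1086 .0225 1.794
```

```text
t 18.85 pos [ 0.4949 -0.3228  0.0379] yaw 1.798 turn 0.05 j6 0.69 F [-0.3  0.1 -0.3] w 0.039
horizontal [0.473 0.296 0.091] rows 5.4 | vertical [-0.007  0.     0.038] | up 0.1m: [ 0.048 -0.001 -0.245] zaxis [-0.047  0.186 -0.981]
```

Call:
drive_tool(plan="0.079 0.05 0.015 0 1;0.079 0.05 0.015 0 1;0.079 0.049 0.015 0 1;0.079 0.049 0.015 0 1;0.079 0.049 0.015 0 1;0.078 0.049 0.016 0 1;0 0 0 0 1;0 0 0 0 1")

```text
time: 19.52
position: [0.5681, -0.1063, 0.0381]
eef_rot: [0.619, 0.779, 0.058, -0.077]
force: [-0.5, -0.2, -0.8]
width: 0.039
finger_force: 29.9
```

```bash
python3 go.py .5679 -.1086 .0225 1.794; python3 - <<'E'
from fit import *
o=ctrl.get_obs(); tcp=o['position']
S=snap('scene','sc11');T=snap('top','top11'); 
for X in(S,T):
  hs=cv2.cvtColor(X['image'],cv2.COLOR_RGB2HSV)
  m=cv2.inRange(hs,(8,55,60),(28,255,255)); n,lab,st,ce=cv2.connectedComponentsWithStats(m)
  for i in range(1,n):
    if st[i,4]>30 and 250<ce[i][0]<480 and 130<ce[i][1]<420:
        cn=cv2.findContours((lab==i).astype(np.uint8),0,2)[0][0]; print(st[i],cv2.approxPolyDP(cn,1.5,True).reshape(-1,2).tolist())
l=np.array([-.2216,.975]);ax=np.array([.975,.2216])
for off in(.026,):
  w=tcp[:2]+off*l
  for s,t,z in((.04,.02,.003),(.04,-.02,.003),(.04,-.02,0),(-.005,.02,.03),(-.04,.02,.03),(-.04,-.02,.03)):
    P=[*(w+s*l+t*ax),z+.0145]; print(s,t,z,proj(S,P).round(1),proj(T,P).round(1))
E
```

```text
t 19.52 pos [ 0.5681 -0.1063  0.0381] yaw 1.799 turn 0.06 j6 1.06 F [-0.5 -0.2 -0.8] w 0.039
horizontal [-0.005 -0.002 -0.001] rows 0.1 | vertical [-0.007  0.     0.038] | up 0.1m: [ 0.048 -0.001 -0.245] zaxis [-0.048  0.186 -0.981]
[282 210  34  32 604] [[294, 210], [286, 214], [287, 222], [282, 223], [282, 227], [304, 241], [312, 237], [315, 231], [306, 219]]
[321 221  23  14 173] [[343, 225], [334, 221], [321, 229], [332, 234]]
[331 255  39  29 678] [[331, 264], [356, 283], [369, 273], [369, 265], [358, 257], [344, 255]]
[406 234  17  12  56] [[408, 234], [411, 239], [408, 241], [417, 245], [422, 244], [413, 240]]
[356 237  38  27 630] [[391, 239], [386, 237], [356, 247], [360, 263], [391, 253], [393, 247]]
[334 253  21  22 340] [[350, 253], [345, 253], [343, 256], [341, 254], [334, 256], [338, 274], [354, 271]]
[294 256  33  22 552] [[323, 257], [317, 256], [294, 260], [296, 276], [326, 272]]
0.04 0.02 0.003 [304.5 242.2] [355.7 246.5]
0.04 -0.02 0.003 [317.3 233.5] [359.8 262.6]
0.04 -0.02 0 [317.3 234.5] [359.7 262.8]
-0.005 0.02 0.03 [290.1 223.5] [375.2 240.4]
-0.04 0.02 0.03 [279.4 216.3] [389.6 237. ]
-0.04 -0.02 0.03 [292.4 208.2] [394.  253.4]
```

The prediction agrees with the image within 1 px. Lower to the bench, slide in, and check before contact.

Call:
drive_tool(plan="-0.005 -0.002 0 0 1;-0.003 0 0.018 0 1;-0.003 0 0.018 0 1;0 0 0 0 1;0.02 0 0.004 0 1;0.02 0 0.004 0 1;0.018 0 0.0035 0 1;0 0 0 0 1")

```text
time: 20.28
position: [0.5611, -0.0858, 0.023]
eef_rot: [0.621, 0.778, 0.059, -0.078]
force: [-0.7, -1.5, 4.4]
width: 0.0386
finger_force: 34.1
```

```bash
python3 go.py .5579 -.0647 .0225 1.794
```

```text
t 20.28 pos [ 0.5611 -0.0858  0.023 ] yaw 1.796 turn 0.02 j6 1.1 F [-0.7 -1.5  4.4] w 0.0386
horizontal [0.052 0.004 0.01 ] rows 0.5 | vertical [-0.     0.     0.001] | up 0.1m: [ 0.048 -0.001 -0.245] zaxis [-0.048  0.187 -0.981]
```

Call:
drive_tool(plan="0.011 0.001 0.001 0 1;0.011 0.001 0.002 0 1;0.005 0 0.001 0 1;0.004 0 0.001 0 1;0.004 0 0.001 0 1;0.004 0 0.001 0 1;0.004 0 0.001 0 1;0.004 0 0.001 0 1")

```text
time: 20.95
position: [0.5585, -0.0684, 0.023]
eef_rot: [0.621, 0.778, 0.058, -0.077]
force: [-0.0, -2.7, 0.5]
width: 0.0388
finger_force: 33.9
```

```bash
python3 go.py .5579 -.0647 .0225 1.794; cat > look.py <<'E'
import sys
from fit import *
def masks(k):
  S=snap('scene','sc'+k);T=snap('top','top'+k)
  for X in(S,T):
    hs=cv2.cvtColor(X['image'],cv2.COLOR_RGB2HSV)
    m=cv2.inRange(hs,(8,55,60),(28,255,255)); n,lab,st,ce=cv2.connectedComponentsWithStats(m)
    for i in range(1,n):
      if st[i,4]>30 and 250<ce[i][0]<400 and 190<ce[i][1]<320:
        cn=cv2.findContours((lab==i).astype(np.uint8),0,2)[0][0]; print(st[i],cv2.approxPolyDP(cn,1.5,True).reshape(-1,2).tolist())
  for X,(x0,y0,x1,y1) in((T,(300,225,360,260)),(S,(290,215,340,275))):
    g=X['image'][y0:y1,x0:x1].max(2); c=max(cv2.findContours((g<70).astype(np.uint8),0,1)[0],key=cv2.contourArea).reshape(-1,2)+[x0,y0]
    print('lid',np.round(cv2.minAreaRect(c.astype(np.float32))[0],1),cv2.boundingRect(c))
masks(sys.argv[1])
E
python3 look.py 12
```

```text
t 20.95 pos [ 0.5585 -0.0684  0.023 ] yaw 1.794 turn 0.0 j6 1.13 F [-0.  -2.7  0.5] w 0.0388
horizontal [0.009 0.001 0.002] rows 0.1 | vertical [-0.     0.     0.001] | up 0.1m: [ 0.048 -0.001 -0.245] zaxis [-0.047  0.186 -0.981]
[295 222  25  24 358] [[307, 222], [299, 226], [300, 234], [297, 237], [295, 236], [295, 239], [303, 245], [315, 239], [319, 234]]
[325 223  25  18 240] [[340, 223], [335, 224], [325, 232], [331, 232], [331, 235], [336, 240], [349, 231], [347, 227], [342, 226]]
[331 255  40  29 675] [[332, 262], [333, 266], [356, 283], [369, 273], [369, 265], [358, 257], [345, 255]]
[347 243  28  23 462] [[371, 243], [347, 249], [350, 265], [365, 262], [373, 257], [374, 250]]
[387 242  12  10  37] [[387, 242], [390, 249], [398, 251]]
[326 254  23  23 363] [[343, 254], [337, 255], [335, 260], [333, 256], [326, 258], [330, 276], [337, 275], [339, 271], [340, 274], [348, 272]]
[293 257  30  21 478] [[319, 258], [309, 257], [294, 260], [296, 276], [321, 273]]
lid [329.6 242.1] (316, 236, 28, 15)
lid [317.9 254.6] (304, 239, 30, 32)
```

The label corners are back at the label-up position and the jar is against the left wedge. Advance 3.5 mm more to be snug.

Call:
drive_tool(plan="0.003 0 0.0005 0 1;0.003 0 0.0005 0 1;0.003 0 0.0005 0 1;0 0 0 0 1;0 0 0 0 1;0 0 0 0 1;0 0 0 0 1;0 0 0 0 1")

```text
time: 21.72
position: [0.5576, -0.0649, 0.023]
eef_rot: [0.621, 0.778, 0.058, -0.077]
force: [1.5, -2.2, 0.3]
width: 0.039
finger_force: 33.7
```

```bash
python3 go.py .5579 -.0647 .0225 1.794; python3 look.py 13
```

```text
t 21.72 pos [ 0.5576 -0.0649  0.023 ] yaw 1.794 turn 0.0 j6 1.13 F [ 1.5 -2.2  0.3] w 0.039
horizontal [0.    0.001 0.   ] rows 0.0 | vertical [-0.     0.     0.001] | up 0.1m: [ 0.048 -0.001 -0.245] zaxis [-0.047  0.187 -0.981]
[296 222  25  25 343] [[308, 222], [300, 227], [301, 235], [296, 237], [296, 240], [305, 246], [320, 233]]
[325 223  26  18 250] [[337, 223], [325, 232], [331, 233], [336, 240], [339, 240], [350, 231], [346, 226]]
[332 256  39  28 667] [[332, 264], [356, 283], [368, 275], [370, 265], [363, 260], [353, 256], [344, 256]]
[346 243  28  23 444] [[368, 243], [346, 250], [350, 265], [365, 262], [371, 258], [373, 251]]
[385 242  12  10  39] [[385, 242], [389, 250], [396, 250]]
[325 254  23  24 363] [[342, 254], [336, 255], [334, 259], [332, 256], [325, 259], [330, 277], [337, 275], [337, 265], [340, 274], [347, 273]]
[293 257  30  21 477] [[318, 257], [294, 260], [296, 277], [321, 273]]
lid [329.2 242.1] (316, 236, 28, 15)
lid [318.6 254.9] (305, 240, 30, 31)
```

Snug. Release and lift.

Call:
drive_tool(plan="0 0 0 0 0;0 0 0 0 -0.2;0 0 0 0 -0.4;0 0 0 0 -1;0 0 0 0 -1;0 0 0 0 -1;0 0 0 0 -1;0 0 0 0 -1")

```text
time: 22.48
position: [0.5576, -0.0648, 0.0231]
eef_rot: [0.621, 0.778, 0.059, -0.077]
force: [0.4, -0.3, -1.0]
width: 0.0852
finger_force: 0.0
```

Call:
drive_tool(plan="0 0 0 0 -1;0.007 0 -0.037 0 -1;0.015 0 -0.074 0 -1;0.019 0 -0.098 0 -1;0.019 0 -0.098 0 -1;-0.1 0 -0.01 0 -1;-0.1 0 -0.01 0 -1;0 0 0 0 -1")

```text
time: 23.15
position: [0.5775, -0.149, 0.1407]
eef_rot: [0.623, 0.776, 0.058, -0.074]
force: [-0.1, 0.4, -0.6]
width: 0.0855
finger_force: 0.0
```

```bash
python3 go.py .5 -.3 .2 1.794
```

```text
t 23.15 pos [ 0.5775 -0.149   0.1407] yaw 1.789 turn -0.06 j6 1.01 F [-0.1  0.4 -0.6] w 0.0855
horizontal [-0.32  -0.273 -0.061] rows 4.1 | vertical [ 0.028 -0.    -0.146] | up 0.1m: [ 0.047 -0.    -0.246] zaxis [-0.043  0.183 -0.982]
```

Move further away for a clear view, then a final measurement.

Call:
drive_tool(plan="0.005 0 -0.07 0 -1;0.005 0 -0.07 0 -1;-0.09 -0.03 -0.015 0 -1;-0.09 -0.03 -0.015 0 -1;-0.09 -0.03 -0.015 0 -1;-0.09 -0.03 -0.015 0 -1;0 0 0 0 -1;0 0 0 0 -1")

```text
time: 23.82
position: [0.5622, -0.3046, 0.1911]
eef_rot: [0.623, 0.776, 0.059, -0.078]
force: [0.2, 0.6, 0.2]
width: 0.0853
finger_force: 0.0
```

```bash
python3 look.py 14; cat > iou.py <<'E'
from fit import *
from scipy.optimize import minimize
# refine wedge poses: corners from mask in top view, block-back corners at z=.03
E
rm iou.py
```

```text
[295 223  25  24 367] [[307, 223], [295, 231], [296, 240], [304, 246], [319, 234], [315, 228]]
[325 223  25  18 238] [[340, 223], [335, 224], [325, 232], [331, 232], [331, 235], [338, 240], [349, 231], [346, 226], [342, 226]]
[332 255  39  29 676] [[332, 263], [332, 265], [356, 283], [369, 274], [370, 265], [359, 257], [345, 255]]
[346 243  29  23 473] [[370, 243], [346, 250], [350, 265], [374, 259]]
[326 254  23  23 359] [[343, 254], [337, 255], [335, 259], [333, 256], [326, 258], [330, 276], [337, 275], [339, 270], [341, 274], [348, 272]]
[293 257  30  21 484] [[319, 258], [310, 257], [294, 260], [296, 277], [321, 273]]
lid [329.4 242.1] (316, 236, 28, 15)
lid [318.2 254.8] (304, 239, 30, 32)
```

```bash
python3 - <<'E'
from fit import *
S,T=ld('sc14'),ld('top14'); h=np.radians(38); w=-.046
J=[(T,('lab',0,-h),(326,258)),(T,('lab',0,h),(343.4,254)),(T,('lab',w,h),(348.2,272.6)),(T,('lab',w,-h),(330,276.8)),(T,('sil',.05,'min'),(316,242.6)),(T,('sil',.05,'max'),(343,236)),
(S,('lab',0,-h),(337.8,241)),(S,('lab',w,-h),(350,231)),(S,('lab',0,h),(324.6,232.5))]
j,r=jfit(J,[.54,.015,.034,.21,0,.0]); print(j,np.abs(r).max())
X,Y=.04,.02
for n,W,x0 in(('L',[(T,(-X,Y,.03),(293.6,259.8)),(T,(-X,-Y,.03),(296,277.3)),(S,(X,Y,0),(331.3,264)),(S,(-X,Y,0),(356.3,283.7)),(S,(-.005,-Y,.03),(359.3,256.6)),(S,(-X,-Y,.03),(370.4,264.7))],[.528,.07,-1.4]),
 ('R',[(T,(-X,-Y,.03),(370.5,242.6)),(T,(-X,Y,.03),(374.6,259.4)),(S,(-X,Y,.03),(307,222.5)),(S,(-X,-Y,.03),(294.6,231)),(S,(-X,-Y,0),(295.6,240.5)),(S,(X,-Y,0),(304,246.6) if 0 else (320,256.5))][:5],[.552,-.04,1.79])):
  q,r=wfit(W,x0); d=j[:2]-q[:2]; c,s=np.cos(q[2]),np.sin(q[2]); print(n,q,'jar in wedge',(d@[c,s]).round(4),(d@[-s,c]).round(4),np.abs(r).max())
E
```

```text
[0.5394 0.0149 0.0344 0.2256 0.0156 0.0054] 3.1
L [ 5.246e-01  6.980e-02 -1.433e+00 -1.400e-03] jar in wedge 0.0564 0.0071 0.9
R [ 5.4970e-01 -3.6800e-02  1.8124e+00 -1.3000e-03] jar in wedge 0.0527 -0.0024 0.7
```

All within limits: label about 1° off vertical, wedges at 56 mm and 53 mm. Handing in.

```bash
python3 -c "
from rig import ctrl
print(ctrl.finish_job())"
```

```text
the job is handed in; nothing more can be done
None
```

I handed the job in: the jar's label faces up (measured about 1° off vertical) and a wedge sits snug on each side (jar axis about 56 mm and 53 mm ahead of their origins); the hand-in gave no verdict.

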